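# Click the watch-band display bar onto its stand

### The job

Lift the wooden display bar off its parking peg, slide its tube all the way down onto the round steel stub of the display stand, and turn it gently on the stub until the red spring button pops out through the hole in the tube; then let go. Go gently and never force it against the stand, and leave everything else on the table where it is.

Things in the scene. Friction and masses are not known exactly. Their poses are not given: they have to be found in the camera images.
- bar_mid (a point): Centre of the loose display bar's wooden cross bar: 24 mm thick along x, 150 mm long along y, 40 mm high, fixed on top of an upright metal tube (whole piece about 0.26 kg; these are its axes, z up). Pinch it at its middle across the 24 mm; two thin metal bands sit round it 52 mm to either side. It starts upright, the tube slipped loosely over the parking peg.
- bar_mouth (a point): Centre of the open lower end of the display bar's tube, 110 mm straight below bar_mid, same axes. The tube is 90 mm long, 16-sided, 40 mm outside, with a bore 32 mm across.
- bar_hole (a point): The hole in the tube: a rectangular opening about 11 mm wide and 20 mm high, from 30 to 50 mm above the mouth, through the tube wall on the bar's +x side only. The point is its centre at the tube's outer face, 20 mm from the axis. A small red dot on top of the cross bar marks the same side.
- stand: Display stand, fixed: a dark steel foot disc 110 mm across, 16 mm high, a collar 48 mm across with its top (the shoulder) 26 mm above the table, and a round upright steel stub 30 mm across in the middle. Origin at the centre of its underside; +x is the front, marked by a brass line on the foot. Its fitting is delicate: it must never take more than 45 N.
- stand_shoulder (a point): Centre of the collar's top, on the stub's axis, 26 mm above the table; axes as the stand's. The tube's mouth rests here when fully down.
- stub_top (a point): Top centre of the steel stub, 72 mm above the shoulder and 98 mm above the table. The last 12 mm taper from 30 to 18 mm across. A red spring button sits in the stub's side, 32 to 48 mm above the shoulder; its direction is not measured: anywhere within 0.6 rad either way of the stand's front (+x). Look for it, or find it by turning the tube.
- button (a joint): How far the red spring button (8 mm wide, stands out 6 mm) is pushed in, in m: 0 fully out, about 0.005 held in by the tube wall. Its slope faces up, so a descending tube presses it in (up to 10 N); sides and underside are square, so once in the hole it stops turning and lifting. It pops (back to 0) only with the tube within 2 mm of the shoulder and the hole within 0.1 rad of it.
- holder_seat (a point): The parking peg, fixed: a dark wooden disc 90 mm across and 12 mm high, with a peg 24 mm across that rises 32 mm above the disc. This point is the centre of the disc's top, where the tube's mouth rests at the start.
- tweezers_mid (a point): Brass tweezers lying flat, 125 mm long along x, 20 mm wide, 5 mm thick; this is their middle. Leave alone.
- watch_head: Grey plastic watch head with a black face, 48 mm over the lugs, 11 mm thick; origin at the centre of its underside. Leave alone.
- cup_white: White ceramic sorting cup, 68 mm across, 50 mm high; origin at the centre of its underside. Leave alone.
- cup_blue: Blue ceramic sorting cup, 68 mm across, 50 mm high; origin at the centre of its underside. Leave alone.
- loupe: Black eye loupe, 36 mm across, 28 mm high; origin at the centre of its underside. Leave alone.
- screwdriver: Small screwdriver, 130 mm long, lying along its x. Leave alone.
There are look-alikes about, which are no part of the job. Of the things that look like the part that bears holder_seat, the largest one is meant.

How it is judged:
By the outcome, as a careful person would: the job done as asked, in the order asked, and still so for the second after the job is handed in, with the robot touching nothing.
It also fails if it takes over 72 s, if anything falls off the work surface, if the arm or the gripper's body presses on something with over 40 N, if the wrist force passes 120 N, or if a joint passes its speed limit or range.

### The arm

A 6-joint arm with a two-finger parallel gripper is mounted at the origin on the work surface. World frame = base frame: x ahead of the robot, y to its left, z up, the work surface at z = 0. Lengths are in m, angles in rad, forces in N, time in s.
With the tool pointing down it reaches from about 0.3 to 0.85 m from the base axis. Payload 5.4 kg.
Tool frame: the origin (TCP) lies midway between the tips of the shut fingers; the grasp point (between the pads) lies 19 mm behind it; z points along the fingers, y is the line along which they close (so a half turn about z gives the same grasp; the last joint's range is limited). The gripper opens to 85 mm and grips with 20 to 120 N. Pads are 22 mm wide; open, the fingers measure 114 mm over their backs; the gripper's body (76 mm by 85 mm) begins 54 mm behind the grasp point. The pads swing forward as they close: fully open they stand 13 mm farther back than shut.
Start: joints at [-0.21, 0.158, 1.597, -0, 1.386, -0.21], TCP at [0.575, -0, 0.231] pointing down, gripper open.
Joint ranges: [-2.91, 2.91], [-0.94, 2.29], [0.18, 2.7], [-1.29, 4.43], [0.17, 2.64], [-3, 3]. Speed limits (rad/s): [2.57, 2.57, 3.14, 3.14, 3.14, 3.14].

### API

Orientations are given as a 3x3 rotation matrix whose columns are the frame's x, y, z axes.
In Python, from rig import manip gives the robot as it stands. The module is installed in compiled form; this text tells all that it offers.
- The arm moves only by the tool drive_tool, never from a script. Its argument "commands" is one flat list of numbers, 7 for each row, row after row: the shift along the tool's x, y, z in units of 25 mm (1.0 is 25 mm), then the turn, a rotation vector about the tool's x, y, z in degrees, then the closure, from 0 (fully open) to 1 (shut). A call has 1 to 5 rows; each row shifts and turns the commanded pose from where the row before left it, along the tool's axes as they then stand; what a row does not reach is not made up. A row lasts 1/10 s, in which the tool goes at most 50 mm and 8.59 degrees, less where a joint would pass 70% of its speed; a pose out of reach is approached as far as the arm can. A call is refused whole if a number of a shift passes 1 or a number of a turn 8.59, either way. A call with a gripper value outside its range is refused whole. The fingers move at their own pace and stop on an object; "newtons" is the grip in N (left out, the last holds). Time passes only in rows, so rows that do not move let the fingers close. It gives the time, the measured TCP pose, the force, the opening and the grip force at its end, in the units of the state.
- manip.get_state(): the state, without advancing time (a new reading comes with each control period).
- manip.snapshot(name): name is "scene" or "side" or "wrist"; returns a dict with "color" (480x640x3 uint8, red, green, blue), "range_z" (480x640 float32, m along the optical axis (not along the pixel's ray), 0 where there is no reading), "camera_matrix" (3x3 intrinsics, pixels), "R" (3x3) and "t" (3): a world point X has camera coordinates R X + t. Camera axes: x right, y down, z forward; pixel columns grow to the right and rows downward; lengths in m; the calibration is good to about 2 mm. A picture is of the moment at which its call begins.
- manip.hand_in(): hands the job in; it is judged then, once.
The state is a dict: "t": time; "joints": joint angles; "joint_vel": joint speeds; "joint_efforts": joint torques, N m; "tool_pos": TCP position; "ee_rot": TCP orientation; "ft_force": force on the tool from outside, world axes, zero at the start; "ft_torque": the same for the moment, N m; "finger_gap": finger opening in m; "gripper_force": force on a finger pad.
Only numpy, scipy, OpenCV 4.12 (cv2) and the standard library are available. Lean on these libraries where they do the work, as an engineer would, in place of code of your own. Each camera call takes 0.05 s, during which the arm holds its last target. There are 200 camera calls.

## Working session

There is one attempt and no reset: what is moved stays moved. The work goes in short steps, Python scripts to look and compute and a tool call to move; the robot and the scene stay as the last step left them, time stands still between calls to the robot, and variables do not carry over. Pictures are saved under pics/ and viewed, at most 10 in all, crops included, and the job is handed in when it is done.

Besides the shell and the picture viewer there is one more tool, called after "Request:" as name(argument=value, ...), one argument or row to a line, values as JSON. drive_tool: Moves the arm, as the interface text tells. Its arguments: {"type":"object","properties":{"commands":{"type":"array","items":{"type":"number"}},"newtons":{"type":"number"}},"required":["commands"]}

```bash
mkdir -p pics; cat > h.py <<'E'
import numpy as np, cv2
from rig import manip
def snap(n,f=None):
    s=manip.snapshot(n)
    if f: cv2.imwrite('pics/'+f,s['color'][:,:,::-1])
    np.savez(''+n+'.npz',**s)
    return s
def ray(s,u,v,z):
    K,R,t=s['camera_matrix'],s['R'],s['t']
    d=R.T@np.linalg.inv(K)@np.array([u,v,1.]); c=-R.T@t
    return c+d*(z-c[2])/d[2]
def pt(s,u,v):
    K,R,t=s['camera_matrix'],s['R'],s['t']
    z=s['range_z'][int(v),int(u)]
    return R.T@(np.linalg.inv(K)@np.array([u,v,1.])*z-t)
def cloud(s):
    K,R,t=s['camera_matrix'],s['R'],s['t']
    v,u=np.mgrid[:480,:640]; z=s['range_z']
    p=np.stack([(u-K[0,2])/K[0,0]*z,(v-K[1,2])/K[1,1]*z,z],-1)
    P=(p-t)@R; P[z==0]=np.nan
    return P
E
python3 - <<'E'
from h import *
a=snap('scene');b=snap('side')
c=np.vstack([a['color'],b['color']])
cv2.imwrite('pics/a.png',a['color'][:,:,::-1]);cv2.imwrite('pics/b.png',b['color'][:,:,::-1])
for s in(a,b): print(-s['R'].T@s['t'],s['camera_matrix'][0,0])
print(manip.get_state())
E
```

```text
[ 1.08412748 -0.19927361  1.02850167] 548.2829163705827
[ 0.08378755 -0.6087212   0.9556039 ] 453.9320266332651
{'t': 0.1, 'joints': array([-2.10100248e-01,  1.58990438e-01,  1.59812684e+00,  6.68129701e-06,
        1.38615966e+00, -2.10132172e-01]), 'joint_vel': array([-0.00016625, -0.00199305, -0.00198051, -0.00012379, -0.0001254 ,
        0.00104848]), 'joint_efforts': array([-7.57551825e-04, -3.96992576e+01, -3.32336462e+01, -2.75585571e-04,
        4.22027864e-03, -6.59638424e-07]), 'tool_pos': array([5.74463428e-01, 9.51871716e-05, 2.30402572e-01]), 'ee_rot': array([[-3.03968912e-05,  9.99998645e-01, -1.64588386e-03],
       [ 9.99999936e-01,  3.09856567e-05,  3.57695611e-04],
       [ 3.57746125e-04, -1.64587288e-03, -9.99998582e-01]]), 'ft_force': array([-0.85859058,  0.25135181, -0.25711204]), 'ft_torque': array([-0.03048717, -0.03535937, -0.02674519]), 'gripper_force': 0.0, 'finger_gap': 0.08483408163805019}
```

View pics/a.png

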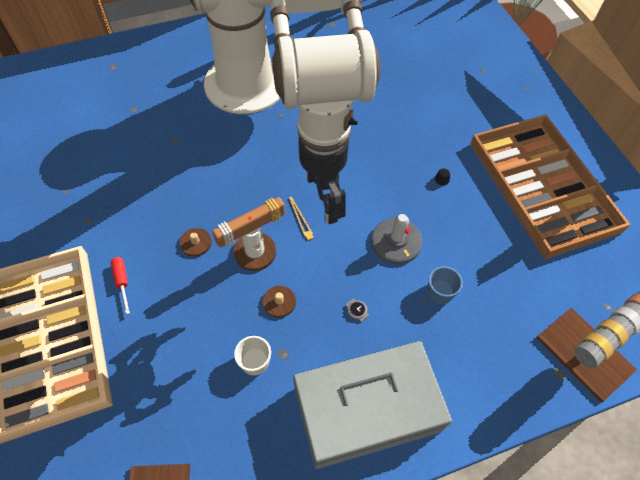

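View pics/b.png

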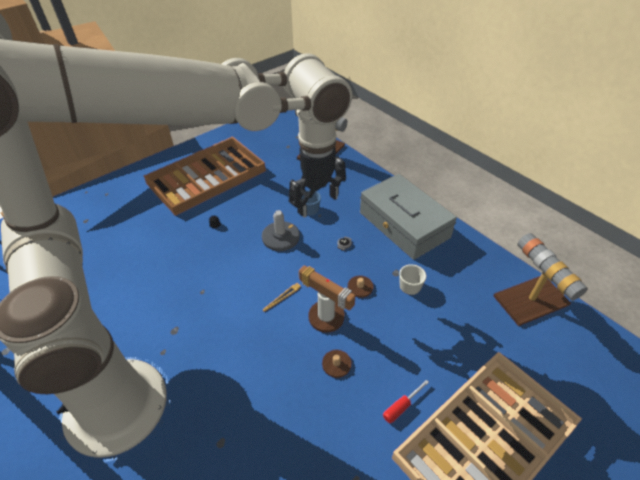

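The scene view shows the bar at (250,222) on a disc at (255,252), and the stand at (398,240). Its button is at about (407,230) and its brass line at about (406,253). The candidates for the peg are the discs at (255,252), (195,242) and (279,301). The first is the largest and carries the tube, so it is the one meant. I'll measure it and confirm in a crop.

```bash
cat > m.py <<'E'
from h import *
s=dict(np.load('scene.npz'));P=cloud(s);col=s['color'].astype(int)
hsv=cv2.cvtColor(s['color'],cv2.COLOR_RGB2HSV)
v,u=np.mgrid[:480,:640]
def box(u0,u1,v0,v1): return (u>=u0)&(u<=u1)&(v>=v0)&(v<=v1)
# bar top face
m=box(205,295,190,255)&(P[...,2]>.134)&(P[...,2]<.152)
print('top z',np.median(P[m][:,2]),m.sum())
q=P[m][:,:2].astype(np.float32);print('rect',cv2.minAreaRect(q))
print('bar red',[ (x,y,ray(s,x,y,.142).round(4)) for x,y in [np.array([u[k].mean(),v[k].mean()]) for k in [box(240,260,210,225)&(hsv[...,1]>190)&((hsv[...,0]<4)|(hsv[...,0]>176))&(col[...,0]>150)]]])
# stand
m=box(370,425,205,270)&(P[...,2]>.092)&(P[...,2]<.104);print('stub top',np.nanmean(P[m],0),m.sum())
def disc(b,z0,z1):
    m=b&(P[...,2]>z0)&(P[...,2]<z1);(c,r)=cv2.minEnclosingCircle(P[m][:,:2].astype(np.float32));print('disc',np.round(c,4),2*r,m.sum())
disc(box(370,428,212,268),.011,.020)
disc(box(228,280,228,272),.007,.016);disc(box(175,213,225,260),.006,.016);disc(box(260,300,285,320),.006,.016)
k=box(385,425,215,245)&(hsv[...,1]>150)&((hsv[...,0]<8)|(hsv[...,0]>172));print('button px',u[k].mean(),v[k].mean(),k.sum(),np.nanmedian(P[k],0),ray(s,u[k].mean(),v[k].mean(),.066))
k=box(385,425,235,268)&(hsv[...,1]>100)&(hsv[...,0]>10)&(hsv[...,0]<30);print('brass',u[k].mean(),v[k].mean(),k.sum(),ray(s,u[k].mean(),v[k].mean(),.016) if k.any() else 0)
a=s['color'][180:330,165:305];b=s['color'][200:275,365:435]
cv2.imwrite('pics/c.png',np.hstack([cv2.resize(a,(420,450),interpolation=2),cv2.resize(b,(378,450)[::1],interpolation=2)])[:,:,::-1])
E
python3 m.py
```

```text
top z 0.14194455482152954 942
rect ((0.49689850211143494, -0.12189410626888275), (0.029313988983631134, 0.14941270649433136), 12.714000701904297)
bar red [(np.float64(249.5), np.float64(218.0), array([ 0.5012, -0.1198,  0.142 ]))]
stub top [0.57576531 0.17353868 0.09705029] 88
disc [0.5741 0.174 ] 0.11186792701482773 1211
disc [ 0.496  -0.1212] 0.09166733175516129 768
disc [ 0.42   -0.2442] 0.09603815525770187 593
disc [ 0.6241 -0.1104] 0.07223059982061386 679
button px 407.27777777777777 230.05555555555554 18 [0.58904279 0.18466199 0.06628925] [0.58865168 0.18587457 0.066     ]
brass 406.1111111111111 252.38888888888889 18 [0.61298134 0.18023739 0.016     ]
```

View pics/c.png

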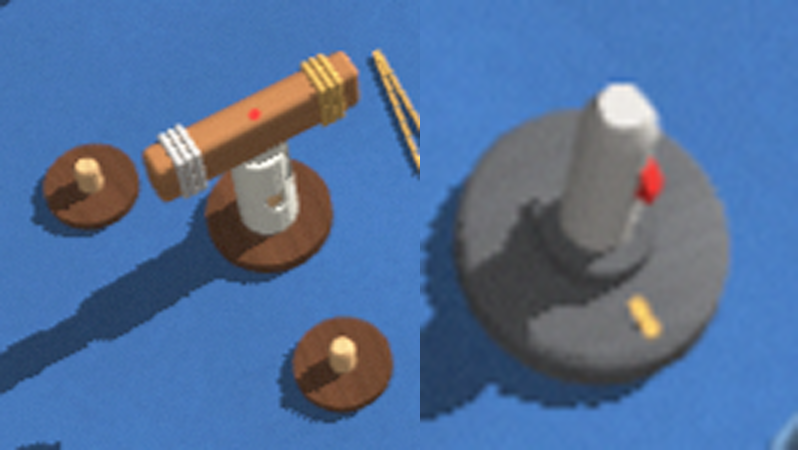

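The crop confirms it: the bar stands on the largest disc. Its red dot and hole face +x, and the bar's yaw is about 12.7°. The stand's button points at about 40° yaw. I'm moving above the bar.

Request:
drive_tool(
  commands=[-0.97,-0.62,0,0,0,0,0,-0.97,-0.62,0,0,0,0,0,-0.97,-0.62,0,0,0,0,0,-0.97,-0.62,0,0,0,0,0,-0.97,-0.62,0,0,0,0,0],
)

```text
t: 0.6
tool_pos: [0.4965, -0.1219, 0.2308]
ee_rot: [[-0.0, 1.0, -0.001], [1.0, 0.0, 0.0], [0.0, -0.001, -1.0]]
ft_force: [-0.0, 0.1, -0.1]
finger_gap: 0.0851
gripper_force: 0.0
```

Request:
drive_tool(
  commands=[0,0,0,0,0,-6.35,0,0,0,0,0,0,-6.35,0,0,0,0,0,0,0,0,0,0,0,0,0,0,0,0,0,0,0,0,0,0],
  newtons=60,
)

```text
t: 1.1
tool_pos: [0.4975, -0.121, 0.2311]
ee_rot: [[-0.218, 0.976, -0.0], [0.976, 0.218, 0.0], [0.0, -0.0, -1.0]]
ft_force: [-0.0, -0.1, -0.2]
finger_gap: 0.0855
gripper_force: 0.0
```

```bash
python3 - <<'E'
from h import *
w=snap('wrist','w1.png');P=cloud(w);m=(P[...,2]>.134)&(P[...,2]<.150)
n,l,st,c=cv2.connectedComponentsWithStats(m.astype(np.uint8))
k=l==1+np.argmax(st[1:,4]);print(st[1:],np.median(P[k],0),cv2.minAreaRect(P[k][:,:2].astype(np.float32)))
s=manip.get_state();print(s['tool_pos'],s['ee_rot'],s['ft_force'])
E
```

```text
[[ 294  125   43  202 7022]] [ 0.49455452 -0.10934275  0.14194086] ((0.49624642729759216, -0.11947540193796158), (0.027880044654011726, 0.14825233817100525), 12.786579132080078)
[ 0.49748656 -0.12103971  0.23114244] [[-2.18884641e-01  9.75750702e-01 -2.85815651e-04]
 [ 9.75750724e-01  2.18884686e-01  1.36272800e-04]
 [ 1.95528949e-04 -2.49056805e-04 -9.99999950e-01]] [-0.21990934 -1.20040586  0.07121572]
```

View pics/w1.png

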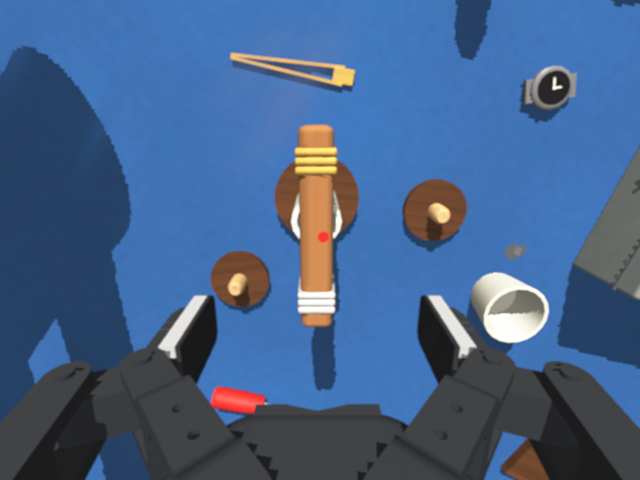

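The wrist view shows the bar running straight along the tool x (column 317, rows 125–327, red dot at (323,237)), and the fingers straddle it. Next I descend and grip.

Request:
drive_tool(
  commands=[0.04,-0.03,1,0,0,0,0,0,0,1,0,0,0,0,0,0,1,0,0,0,0,0,0,1,0,0,0,0,0,0,0.9,0,0,0,0],
)

```text
t: 1.65
tool_pos: [0.4963, -0.1202, 0.1076]
ee_rot: [[-0.219, 0.976, -0.001], [0.976, 0.219, 0.0], [0.0, -0.0, -1.0]]
ft_force: [0.1, -0.0, -0.1]
finger_gap: 0.0852
gripper_force: 0.0
```

Request:
drive_tool(
  commands=[0,0,0,0,0,0,0.4,0,0,0,0,0,0,0.6,0,0,0,0,0,0,0.8,0,0,0,0,0,0,1,0,0,0,0,0,0,1],
  newtons=60,
)

```text
t: 2.15
tool_pos: [0.4973, -0.121, 0.1104]
ee_rot: [[-0.22, 0.976, 0.002], [0.976, 0.22, -0.001], [-0.002, 0.001, -1.0]]
ft_force: [-2.4, 0.1, 5.0]
finger_gap: 0.023
gripper_force: 59.0
```

Request:
drive_tool(
  commands=[0,0,0,0,0,0,1,0,0,0,0,0,0,1,0,0,0,0,0,0,1,0,0,0,0,0,0,1,0,0,0,0,0,0,1],
)

```text
t: 2.65
tool_pos: [0.4973, -0.121, 0.1104]
ee_rot: [[-0.22, 0.976, 0.002], [0.976, 0.22, -0.001], [-0.002, 0.001, -1.0]]
ft_force: [-2.5, 0.3, 5.4]
finger_gap: 0.0234
gripper_force: 59.0
```

Request:
drive_tool(
  commands=[0,0,-0.4,0,0,0,1,0,0,-0.8,0,0,0,1,0,0,-0.8,0,0,0,1,0,0,-0.8,0,0,0,1,0,0,-0.8,0,0,0,1],
)

```text
t: 3.15
tool_pos: [0.4961, -0.1201, 0.1995]
ee_rot: [[-0.22, 0.976, -0.001], [0.976, 0.22, 0.001], [0.001, -0.001, -1.0]]
ft_force: [-0.7, 0.6, -2.9]
finger_gap: 0.0232
gripper_force: 59.0
```

Request:
drive_tool(
  commands=[0,0,-0.6,0,0,0,1,0,0,-0.5,0,0,0,1,0,0,-0.2,0,0,0,1,0,0,0,0,0,0,1,0,0,0,0,0,0,1],
)

```text
t: 3.65
tool_pos: [0.496, -0.1202, 0.2304]
ee_rot: [[-0.22, 0.976, -0.001], [0.976, 0.22, 0.001], [0.001, -0.001, -1.0]]
ft_force: [0.1, -0.2, -4.2]
finger_gap: 0.0234
gripper_force: 59.1
```

```bash
python3 - <<'E'
from h import *
s=snap('scene','d.png');P=cloud(s);v,u=np.mgrid[:480,:640]
st=manip.get_state();tp=st['tool_pos'];print(tp,st['ee_rot'],st['ft_force'])
w=snap('wrist')
b=snap('side','e.png')
a=s['color'][90:290,180:440];c=b['color'][180:340,230:400]
cv2.imwrite('pics/f.png',np.hstack([cv2.resize(a,(468,360),interpolation=2),cv2.resize(c,(332,360),interpolation=2)])[:,:,::-1])
E
```

```text
[ 0.4959445  -0.12016076  0.23017909] [[-2.19818792e-01  9.75538988e-01 -1.83897469e-03]
 [ 9.75539799e-01  2.19820786e-01  9.60463507e-04]
 [ 1.34121446e-03 -1.58286507e-03 -9.99997848e-01]] [-0.54186203  0.47928725 -4.48666641]
```

View pics/f.png

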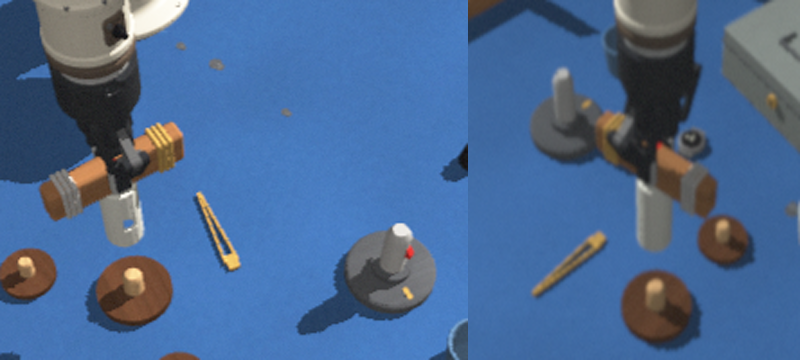

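The bar hangs upright at about (115,170) in the left crop, clear of the pegs. Now I carry it over the stub.

Request:
drive_tool(
  commands=[0.4,0.2,0,0,0,0,1,0.77,0.405,0,0,0,0,1,0.77,0.405,0,0,0,0,1,0.77,0.405,0,0,0,0,1,0.77,0.405,0,0,0,0,1],
)

```text
t: 4.3
tool_pos: [0.5218, -0.0239, 0.231]
ee_rot: [[-0.22, 0.975, -0.0], [0.975, 0.22, 0.001], [0.001, -0.0, -1.0]]
ft_force: [0.2, -0.4, -3.2]
finger_gap: 0.0232
gripper_force: 59.1
```

Request:
drive_tool(
  commands=[0.77,0.405,0,0,0,0,1,0.77,0.405,0,0,0,0,1,0.77,0.405,0,0,0,0,1,0.77,0.405,0,0,0,0,1,0.77,0.405,0,0,0,0,1],
)

```text
t: 4.8
tool_pos: [0.5499, 0.0813, 0.2309]
ee_rot: [[-0.22, 0.975, -0.001], [0.975, 0.22, 0.0], [0.001, -0.001, -1.0]]
ft_force: [0.2, 0.3, -3.0]
finger_gap: 0.0232
gripper_force: 59.1
```

Request:
drive_tool(
  commands=[0.77,0.405,0,0,0,0,1,0.77,0.405,0,0,0,0,1,0.77,0.405,0,0,0,0,1,0.77,0.405,0,0,0,0,1,0.37,0.205,0,0,0,0,1],
)

```text
t: 5.3
tool_pos: [0.5753, 0.1759, 0.2308]
ee_rot: [[-0.222, 0.975, -0.001], [0.975, 0.222, 0.001], [0.001, -0.001, -1.0]]
ft_force: [-0.1, 0.0, -4.1]
finger_gap: 0.0232
gripper_force: 59.3
```

Request:
drive_tool(
  commands=[0,0,0,0,0,0,1,0,0,0,0,0,0,1,0,0,0,0,0,0,1],
)

```text
t: 5.6
tool_pos: [0.5754, 0.1728, 0.2312]
ee_rot: [[-0.219, 0.976, -0.0], [0.976, 0.219, -0.0], [-0.0, -0.0, -1.0]]
ft_force: [-0.1, 0.4, -2.5]
finger_gap: 0.0235
gripper_force: 59.3
```

```bash
cat > t.py <<'E'
from h import *
from scipy.optimize import least_squares
def circ(q,r):  # fit a cylinder cross-section of known radius
    f=lambda p:np.hypot(q[:,0]-p[0],q[:,1]-p[1])-r
    o=least_squares(f,q.mean(0),loss='soft_l1',f_scale=.001);return o.x.round(4),len(q),np.abs(o.fun).mean()
st=manip.get_state();tp=st['tool_pos'];print(tp,st['ee_rot'][0].round(3),st['ft_force'].round(1));m0=tp[2]-.098
for n in('scene','side'):
    s=snap(n,n+'2.png');P=cloud(s)
    near=np.hypot(P[...,0]-tp[0],P[...,1]-tp[1])<.026
    for nm,z0,z1,r in(('tube lo',m0+.004,m0+.03,.0198),('tube hi',m0+.055,m0+.08,.0198),('stub lo',.03,.055,.015),('stub hi',.062,.084,.015)):
        q=P[near&(P[...,2]>z0)&(P[...,2]<z1)][:,:2]
        if len(q)>15: print(n,nm,*circ(q,r))
E
python3 t.py; python3 - <<'E'
import cv2,numpy as np
a=cv2.imread('pics/scene2.png')[130:280,310:480];b=cv2.imread('pics/side2.png')[130:270,200:360]
cv2.imwrite('pics/g.png',np.hstack([cv2.resize(a,(400,353),interpolation=2),cv2.resize(b,(400,353),interpolation=2)]))
E
```

```text
[0.57541302 0.17277754 0.23120019] [-0.219  0.976 -0.   ] [-0.1  0.4 -2.5]
scene tube lo [0.5739 0.1718] 172 0.0009097420315157444
scene tube hi [0.5744 0.172 ] 143 0.0008320140651022032
scene stub lo [0.5731 0.1758] 85 0.0008741766820205022
scene stub hi [0.5735 0.1763] 97 0.0012748537266173445
side tube lo [0.5729 0.1739] 112 0.0011152359505467043
side tube hi [0.5737 0.1736] 124 0.001276456781201809
side stub lo [0.5728 0.178 ] 68 0.001387252989448814
side stub hi [0.5727 0.1787] 60 0.0011722571699923257
```

View pics/g.png

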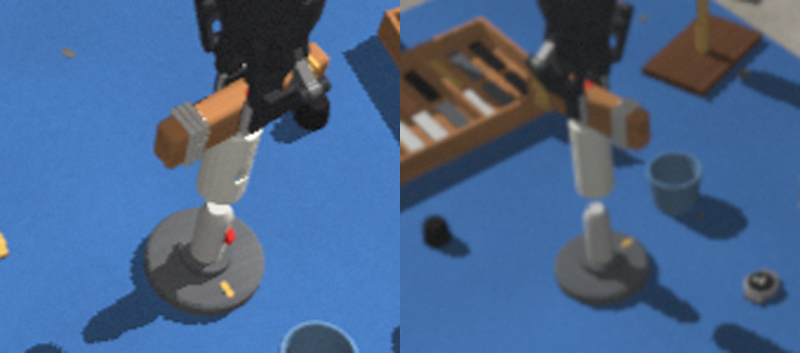

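The two cylinder fits disagree by a few mm with how the picture looks. I'll check the offset between tube and stub from silhouette midlines in both views.

```bash
cat > ax.py <<'E'
from h import *
def run(x0=.575,y0=.174,m0=.133):
  A=[];bv=[]
  for n in('scene','side'):
    s=dict(np.load(n+'.npz'));K,R,t=s['camera_matrix'],s['R'],s['t'];C=-R.T@t
    hsv=cv2.cvtColor(s['color'],cv2.COLOR_RGB2HSV);g=hsv[...,1]<70
    pr=lambda z:(lambda p:(p[:2]/p[2]))(K@(R@np.array([x0,y0,z])+t))
    out={}
    for nm,z0,z1 in(('tube',m0+.006,m0+.08),('stub',.034,.054),('stub',.077,.084)):
        a,b=pr(z1),pr(z0)
        for v in range(int(np.ceil(a[1])),int(b[1])+1):
            uc=int(round(a[0]+(b[0]-a[0])*(v-a[1])/(b[1]-a[1])))
            if not g[v,uc]: continue
            l=r=uc
            while g[v,l-1]: l-=1
            while g[v,r+1]: r+=1
            d=R.T@np.linalg.inv(K)@np.array([(l+r)/2,v,1.]);d=d[:2]/np.hypot(*d[:2])
            nrm=np.array([-d[1],d[0]]);out.setdefault(nm,[]).append((np.dot(C[:2]-[x0,y0],nrm),r-l+1));N=nrm
    for k in out: o=np.array(out[k]);print(n,k,np.round(1e3*o[:,0],1),o[:,1].astype(int))
    A.append(N);bv.append(np.median([x[0] for x in out['stub']])-np.median([x[0] for x in out['tube']]))
  print('move tube by mm',1e3*np.linalg.solve(A,bv), np.round(A,2))
run()
E
python3 ax.py
```

```text
scene tube [-8.9 -8.5 -6.3 -5.  -3.7 -1.4 -0.1  7.6  8.1  7.6  1.7  0.3  1.7  1.2
  0.7  1.2  0.7  1.1  6.3  1.1] [12 13 14 16 18 19 21 30 29 29 23 22 22 22 22 21 21 22 16 21]
scene stub [19.1 19.6 19.2 18.7  2.8 10.8  9.3] [31 32 32 34 49 29 32]
side tube [10.7  8.5  6.2  3.9 -6.1 -5.8 -6.8 -6.6  0.2  0.5  0.7  1.   1.3  1.6
  0.5  0.8  1.1  1.4  1.7  1.9  2.2  2.5] [10 12 14 16 24 24 23 23 16 16 16 16 16 16 17 15 15 15 15 15 15 15]
side stub [-3.1  5.6  7.3 11.8  0.9  3.2  3.5] [24 20 21 22 32 10 10]
move tube by mm [-11.25251249 -13.80588089] [[-0.58 -0.82]
 [-0.85  0.53]]
```

```bash
sed -i "s/g=hsv\[...,1\]<70/g=(hsv[...,1]<70)\&(hsv[...,2]>105)/; s/m0+.006,m0+.08/m0+.004,m0+.05/; s/('stub',.034,.054),('stub',.077,.084)/('stub',.034,.096)/" ax.py; python3 ax.py
python3 - <<'E'
from h import *
s=dict(np.load('scene.npz'));h=cv2.cvtColor(s['color'],cv2.COLOR_RGB2HSV)
K,R,t=s['camera_matrix'],s['R'],s['t']
for z in(.04,.06,.08,.09):
    p=K@(R@np.array([.575,.174,z])+t);u,v=(p[:2]/p[2]).round().astype(int);print(z,u,v,[(a,b) for a,b in zip(h[v,u-12:u+13,1],h[v,u-12:u+13,2])])
E
```

```text
scene tube [0.3 8.1 7.6 1.7 0.3 1.7 1.2 0.7 1.2 0.7 1.1 6.3 1.1 0.6] [22 29 29 23 22 22 22 22 21 21 22 16 21 21]
scene stub [ -2.5  -2.   -2.5  -4.   -6.5  -8.  -10.5  -2.1  -3.6  -1.2  -0.7  -1.2
  -1.7  -1.3  -2.8 -18.4] [12 13 13 14 16 17 17 12 11 12 11 11 11 12 13 28]
side tube [4.3 3.3 3.6 5.2 4.2 4.5 3.4 3.7 4.  4.3 4.6 4.9 5.2] [13 14 14 13 14 14 13 13 13 13 13 13 13]
side stub [3.6 8. ] [9 8]
move tube by mm [0.70281593 4.05404806] [[-0.61 -0.79]
 [-0.85  0.52]]
0.04 398 233 [(np.uint8(9), np.uint8(86)), (np.uint8(5), np.uint8(108)), (np.uint8(0), np.uint8(120)), (np.uint8(3), np.uint8(97)), (np.uint8(6), np.uint8(84)), (np.uint8(8), np.uint8(91)), (np.uint8(8), np.uint8(96)), (np.uint8(10), np.uint8(106)), (np.uint8(9), np.uint8(108)), (np.uint8(16), np.uint8(113)), (np.uint8(9), np.uint8(112)), (np.uint8(9), np.uint8(113)), (np.uint8(7), np.uint8(117)), (np.uint8(9), np.uint8(115)), (np.uint8(11), np.uint8(118)), (np.uint8(11), np.uint8(117)), (np.uint8(15), np.uint8(116)), (np.uint8(13), np.uint8(116)), (np.uint8(22), np.uint8(114)), (np.uint8(50), np.uint8(139)), (np.uint
[... 1794 characters left out ...]
t8(11), np.uint8(118)), (np.uint8(13), np.uint8(122)), (np.uint8(9), np.uint8(120)), (np.uint8(5), np.uint8(104)), (np.uint8(10), np.uint8(100)), (np.uint8(7), np.uint8(106)), (np.uint8(9), np.uint8(111)), (np.uint8(9), np.uint8(120)), (np.uint8(11), np.uint8(162)), (np.uint8(12), np.uint8(211)), (np.uint8(8), np.uint8(232)), (np.uint8(8), np.uint8(237)), (np.uint8(6), np.uint8(237)), (np.uint8(5), np.uint8(237)), (np.uint8(8), np.uint8(226)), (np.uint8(11), np.uint8(214)), (np.uint8(10), np.uint8(222)), (np.uint8(31), np.uint8(212)), (np.uint8(112), np.uint8(198)), (np.uint8(159), np.uint8(191)), (np.uint8(155), np.uint8(189)), (np.uint8(156), np.uint8(188)), (np.uint8(155), np.uint8(188))]
```

```bash
cat > ax2.py <<'E'
from h import *
def run(x0,y0,m0):
  A=[];bv=[]
  for n in('scene','side'):
    s=dict(np.load(n+'.npz'));K,R,t=s['camera_matrix'],s['R'],s['t'];C=-R.T@t
    P=cloud(s);near=np.hypot(P[...,0]-x0,P[...,1]-y0)<.035
    out={}
    for nm,z0,z1 in(('tube',m0+.005,m0+.075),('stub',.036,.054),('stub',.078,.085)):
        g=near&(P[...,2]>(.029 if nm=='stub' else m0-.01))
        pr=lambda z:(lambda p:(p[:2]/p[2]))(K@(R@np.array([x0,y0,z])+t))
        a,b=pr(z1),pr(z0)
        for v in range(int(np.ceil(a[1])),int(b[1])+1):
            uc=int(round(a[0]+(b[0]-a[0])*(v-a[1])/(b[1]-a[1])))
            if not g[v,uc]: continue
            l=r=uc
            while g[v,l-1]: l-=1
            while g[v,r+1]: r+=1
            d=R.T@np.linalg.inv(K)@np.array([(l+r)/2,v,1.]);d=d[:2]/np.hypot(*d[:2])
            N=np.array([-d[1],d[0]]);out.setdefault(nm,[]).append((np.dot(C[:2]-[x0,y0],N),r-l+1))
    for k in out: o=np.array(out[k]);print(n,k,np.round(1e3*o[:,0],1),o[:,1].astype(int))
    A.append(N);bv.append(np.median([x[0] for x in out['stub']])-np.median([x[0] for x in out['tube']]))
  print('move tube by mm',1e3*np.linalg.solve(A,bv),'offs',1e3*np.array(bv))
run(.575,.174,.133)
E
python3 ax2.py
```

```text
scene tube [-2.2 -1.8 -1.4 -8.1 -2.3 -1.9 -1.4 -0.1  2.2  1.7 -5.2  2.6  2.1  1.7
  1.2  7.2  2.1  1.6  2.1  8.2  2. ] [19 18 19 12 19 18 19 21 22 22 15 22 22 22 22 17 22 22 21 16 22]
scene stub [-4.2 -2.7 -3.3 -2.8 -1.1  0.4] [18 18 18 17 15 15]
side tube [3.7 3.9 1.7 1.9 2.2 1.2 1.5 1.8 0.7 1.  1.3 1.6 1.8 2.1 1.1 1.4 1.7 1.9
 2.2 2.5] [14 14 16 16 16 15 15 15 16 16 16 16 16 16 15 15 15 15 15 15]
side stub [3.9 4.2 4.5 2.  3.7 4.2 4.5] [11 11 11 11 10 11 11]
move tube by mm [0.31307975 5.20113131] offs [-4.38145757  2.47710952]
```

Using only the clean rows, the tube must shift about (-0.7, +3.5) mm, and both methods agree on that. I'll shift it and start the descent.

Request:
drive_tool(
  commands=[0.15,0,0,0,0,0,1,0,0,0.5,0,0,0,1,0,0,0.5,0,0,0,1,0,0,0.2,0,0,0,1,0,0,0,0,0,0,1],
)

```text
t: 6.2
tool_pos: [0.5735, 0.1771, 0.1991]
ee_rot: [[-0.22, 0.976, -0.004], [0.976, 0.22, -0.0], [0.0, -0.004, -1.0]]
ft_force: [-0.4, -0.4, -3.7]
finger_gap: 0.0233
gripper_force: 59.3
```

Request:
drive_tool(
  commands=[0,0,0.1,0,0,0,1,0,0,0.1,0,0,0,1,0,0,0.1,0,0,0,1,0,0,0.1,0,0,0,1,0,0,0,0,0,0,1],
)

```text
t: 6.7
tool_pos: [0.5745, 0.1773, 0.1909]
ee_rot: [[-0.22, 0.976, -0.001], [0.976, 0.22, -0.0], [0.0, -0.001, -1.0]]
ft_force: [-0.2, 0.2, -3.3]
finger_gap: 0.0228
gripper_force: 59.3
```

Request:
drive_tool(
  commands=[0,0,0.1,0,0,0,1,0,0,0.1,0,0,0,1,0,0,0.1,0,0,0,1,0,0,0.1,0,0,0,1,0,0,0,0,0,0,1],
)

```text
t: 7.2
tool_pos: [0.5745, 0.1772, 0.1807]
ee_rot: [[-0.22, 0.976, -0.001], [0.976, 0.22, -0.0], [-0.0, -0.001, -1.0]]
ft_force: [-0.2, -0.8, -3.9]
finger_gap: 0.023
gripper_force: 59.3
```

No contact force with the mouth past the taper, so the fit is centred. Continuing gently.

Request:
drive_tool(
  commands=[0,0,0.12,0,0,0,1,0,0,0.12,0,0,0,1,0,0,0.12,0,0,0,1,0,0,0.12,0,0,0,1,0,0,0,0,0,0,1],
)

```text
t: 7.7
tool_pos: [0.5751, 0.1772, 0.1691]
ee_rot: [[-0.22, 0.976, 0.001], [0.976, 0.22, 0.0], [-0.0, 0.001, -1.0]]
ft_force: [1.7, -0.5, -3.1]
finger_gap: 0.0232
gripper_force: 59.4
```

Request:
drive_tool(
  commands=[0,0,0.12,0,0,0,1,0,0,0.12,0,0,0,1,0,0,0.12,0,0,0,1,0,0,0.12,0,0,0,1,0,0,0,0,0,0,1],
)

```text
t: 8.2
tool_pos: [0.575, 0.1773, 0.1568]
ee_rot: [[-0.22, 0.976, 0.001], [0.976, 0.22, 0.0], [0.0, 0.001, -1.0]]
ft_force: [2.8, -1.1, -2.1]
finger_gap: 0.0232
gripper_force: 59.7
```

Request:
drive_tool(
  commands=[0,0.02,0.12,0,0,0,1,0,0,0.12,0,0,0,1,0,0,0.12,0,0,0,1,0,0,0.12,0,0,0,1,0,0,0,0,0,0,1],
)

```text
t: 8.7
tool_pos: [0.5751, 0.1773, 0.1444]
ee_rot: [[-0.22, 0.976, -0.0], [0.976, 0.22, -0.0], [0.0, -0.0, -1.0]]
ft_force: [2.6, -1.4, -2.9]
finger_gap: 0.0231
gripper_force: 59.4
```

Request:
drive_tool(
  commands=[0,0,0.12,0,0,0,1,0,0,0.12,0,0,0,1,0,0,0.12,0,0,0,1,0,0,0.12,0,0,0,1,0,0,0,0,0,0,1],
)

```text
t: 9.2
tool_pos: [0.5751, 0.1773, 0.1325]
ee_rot: [[-0.22, 0.976, -0.0], [0.976, 0.22, -0.0], [0.0, -0.0, -1.0]]
ft_force: [3.3, -0.7, -3.9]
finger_gap: 0.0232
gripper_force: 59.5
```

Request:
drive_tool(
  commands=[0,0,0.08,0,0,0,1,0,0,0.08,0,0,0,1,0,0,0.08,0,0,0,1,0,0,0,0,0,0,1],
)

```text
t: 9.6
tool_pos: [0.5751, 0.1774, 0.1269]
ee_rot: [[-0.22, 0.976, -0.0], [0.976, 0.22, -0.0], [0.0, -0.0, -1.0]]
ft_force: [1.8, -1.4, -1.7]
finger_gap: 0.023
gripper_force: 59.9
```

Request:
drive_tool(
  commands=[0,0,0.04,0,0,0,1,0,0,0.04,0,0,0,1,0,0,0,0,0,0,1],
)

```text
t: 9.9
tool_pos: [0.5751, 0.1774, 0.1252]
ee_rot: [[-0.22, 0.976, -0.0], [0.976, 0.22, -0.0], [0.0, -0.0, -1.0]]
ft_force: [0.4, -2.0, 0.9]
finger_gap: 0.0234
gripper_force: 60.0
```

Request:
drive_tool(
  commands=[0,0,0.04,0,0,0,1,0,0,0.04,0,0,0,1,0,0,0,0,0,0,1],
)

```text
t: 10.2
tool_pos: [0.5752, 0.1774, 0.1244]
ee_rot: [[-0.22, 0.976, -0.0], [0.976, 0.22, -0.0], [-0.0, -0.0, -1.0]]
ft_force: [-2.2, -3.8, 7.0]
finger_gap: 0.0231
gripper_force: 60.9
```

It is seated at z = 0.1244, against 0.124 expected, with about 10 N of contact. Now I turn towards the button.

Request:
drive_tool(
  commands=[0,0,0,0,0,-2,1,0,0,0,0,0,-2,1,0,0,0,0,0,-2,1,0,0,0,0,0,-2,1,0,0,0,0,0,0,1],
)

```text
t: 10.7
tool_pos: [0.5754, 0.1772, 0.1244]
ee_rot: [[-0.354, 0.935, 0.0], [0.935, 0.354, -0.001], [-0.001, 0.0, -1.0]]
ft_force: [-2.1, -3.2, 7.0]
finger_gap: 0.0232
gripper_force: 60.8
```

Request:
drive_tool(
  commands=[0,0,0,0,0,-2,1,0,0,0,0,0,-2,1,0,0,0,0,0,0,1],
)

```text
t: 11.0
tool_pos: [0.5755, 0.1772, 0.1245]
ee_rot: [[-0.419, 0.908, 0.001], [0.908, 0.419, -0.0], [-0.001, 0.0, -1.0]]
ft_force: [-2.4, -3.7, 5.8]
finger_gap: 0.023
gripper_force: 60.8
```

```bash
cat > st.py <<'E'
from h import *
s=manip.get_state();R=s['ee_rot'];print(s['t'],s['tool_pos'],np.degrees(np.arctan2(R[1,1],R[0,1])),s['ft_force'].round(1),s['ft_torque'].round(2))
E
python3 st.py
```

```text
11.0 [0.57551222 0.17719784 0.12445159] 24.743671485639233 [-2.4 -3.7  5.8] [-0.8   0.22 -0.03]
```

Request:
drive_tool(
  commands=[0,0,0,0,0,-1.5,1,0,0,0,0,0,-1.5,1,0,0,0,0,0,0,1],
)

```text
t: 11.3
tool_pos: [0.5755, 0.1772, 0.1245]
ee_rot: [[-0.465, 0.885, 0.001], [0.885, 0.465, -0.0], [-0.001, 0.0, -1.0]]
ft_force: [-2.8, -2.2, 6.1]
finger_gap: 0.0231
gripper_force: 60.7
```

```bash
python3 st.py
```

```text
11.3 [0.57554961 0.17722322 0.12446581] 27.735125000187885 [-2.8 -2.2  6.1] [-0.69  0.24  0.03]
```

Request:
drive_tool(
  commands=[0,0,0,0,0,-1.5,1,0,0,0,0,0,-1.5,1,0,0,0,0,0,0,1],
)

```text
t: 11.6
tool_pos: [0.5756, 0.1773, 0.1244]
ee_rot: [[-0.511, 0.86, 0.001], [0.86, 0.511, -0.0], [-0.001, 0.001, -1.0]]
ft_force: [-1.2, -3.2, 5.5]
finger_gap: 0.0232
gripper_force: 60.7
```

```bash
python3 st.py; python3 - <<'E'
from h import *
s=snap('scene')
cv2.imwrite('pics/k.png',cv2.resize(s['color'][160:275,340:460],(720,600)[::1],interpolation=2)[:,:,::-1])
E
```

```text
11.6 [0.57563121 0.17725672 0.12443358] 30.73431621936644 [-1.2 -3.2  5.5] [-0.67  0.16 -0.01]
```

View pics/k.png

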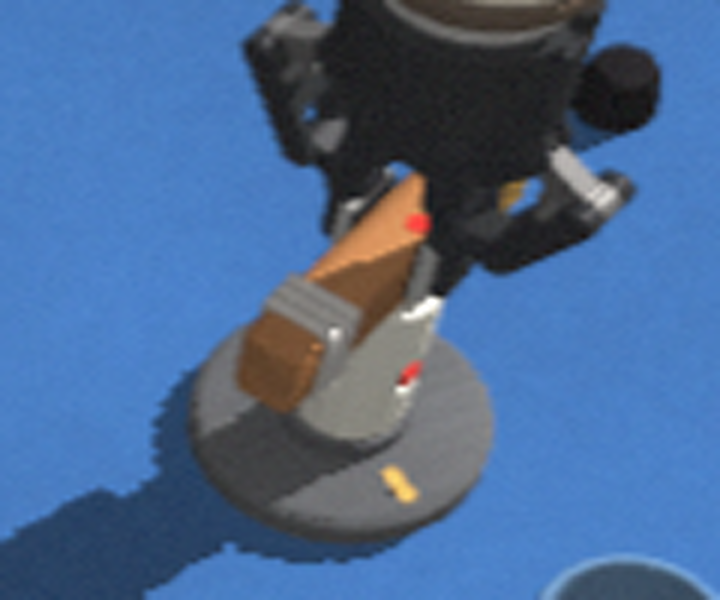

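The red button now shows in the hole at (408,376) in the crop. I'll keep turning gently and feel for the stop.

Request:
drive_tool(
  commands=[0,0,0,0,0,-1.5,1,0,0,0,0,0,-1.5,1,0,0,0,0,0,0,1],
)

```text
t: 11.95
tool_pos: [0.5757, 0.1773, 0.1244]
ee_rot: [[-0.555, 0.832, 0.001], [0.832, 0.555, -0.0], [-0.001, 0.001, -1.0]]
ft_force: [-0.6, -2.4, 7.1]
finger_gap: 0.0233
gripper_force: 60.7
```

```bash
python3 st.py
```

```text
11.95 [0.57566125 0.17734591 0.12442665] 33.731071846728334 [-0.6 -2.4  7.1] [-0.6   0.14 -0.01]
```

Request:
drive_tool(
  commands=[0,0,0,0,0,-1.5,1,0,0,0,0,0,-1.0,1,0,0,0,0,0,0,1],
)

```text
t: 12.25
tool_pos: [0.5756, 0.1774, 0.1245]
ee_rot: [[-0.591, 0.807, 0.001], [0.807, 0.591, -0.0], [-0.001, 0.001, -1.0]]
ft_force: [-1.9, -3.5, 5.2]
finger_gap: 0.0233
gripper_force: 60.7
```

```bash
python3 st.py
```

```text
12.25 [0.57563949 0.17737474 0.12445169] 36.21829148503573 [-1.9 -3.5  5.2] [-0.61  0.16 -0.04]
```

Request:
drive_tool(
  commands=[0,0,0,0,0,-1.0,1,0,0,0,0,0,-1.0,1,0,0,0,0,0,0,1],
)

```text
t: 12.55
tool_pos: [0.5756, 0.1774, 0.1245]
ee_rot: [[-0.619, 0.786, 0.001], [0.786, 0.619, -0.0], [-0.001, 0.001, -1.0]]
ft_force: [-1.1, -2.0, 5.6]
finger_gap: 0.023
gripper_force: 60.7
```

```bash
python3 st.py
```

```text
12.55 [0.57563348 0.17735932 0.12447475] 38.21770618019655 [-1.1 -2.   5.6] [-0.56  0.15 -0.03]
```

Request:
drive_tool(
  commands=[0,0,0,0,0,-1.0,1,0,0,0,0,0,-1.0,1,0,0,0,0,0,0,1],
)

```text
t: 12.85
tool_pos: [0.5756, 0.1773, 0.1244]
ee_rot: [[-0.646, 0.764, 0.001], [0.764, 0.646, -0.0], [-0.001, 0.001, -1.0]]
ft_force: [-1.6, -3.6, 6.6]
finger_gap: 0.0234
gripper_force: 60.7
```

```bash
python3 st.py; python3 - <<'E'
from h import *
s=snap('scene')
cv2.imwrite('pics/l.png',cv2.resize(s['color'][200:260,370:440],(700,600),interpolation=2)[:,:,::-1])
h=cv2.cvtColor(s['color'],cv2.COLOR_RGB2HSV);k=(h[...,1]>140)&((h[...,0]<6)|(h[...,0]>174));k[:210]=0;k[250:]=0;k[:,:385]=0;k[:,425:]=0
P=cloud(s);print(k.sum(),P[k].round(4),np.argwhere(k).tolist())
E
```

```text
12.85 [0.57564088 0.17727398 0.12443638] 40.2141281457872 [-1.6 -3.6  6.6] [-0.58  0.16  0.04]
4 [[0.587  0.1889 0.0621]
 [0.5864 0.1919 0.0595]
 [0.5903 0.1871 0.0641]
 [0.5671 0.2078 0.0175]] [[230, 408], [230, 409], [231, 408], [231, 409]]
```

View pics/l.png

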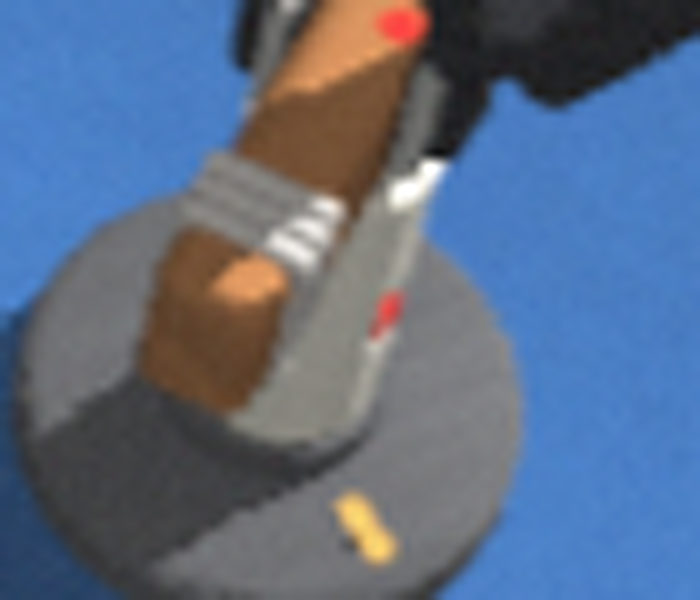

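Red is still in the hole at (388,312) in the crop, near the limb. There is no resisting torque yet, so I keep turning.

Request:
drive_tool(
  commands=[0,0,0,0,0,-1.0,1,0,0,0,0,0,-1.0,1,0,0,0,0,0,0,1],
)

```text
t: 13.2
tool_pos: [0.5758, 0.1771, 0.1245]
ee_rot: [[-0.672, 0.741, 0.001], [0.741, 0.672, -0.0], [-0.001, 0.001, -1.0]]
ft_force: [-0.2, -3.6, 5.1]
finger_gap: 0.0233
gripper_force: 60.7
```

```bash
python3 st.py
```

```text
13.2 [0.57580955 0.17711823 0.12445534] 42.21312514324907 [-0.2 -3.6  5.1] [-0.69  0.05 -0.07]
```

Request:
drive_tool(
  commands=[0,0,0,0,0,-1.0,1,0,0,0,0,0,-1.0,1,0,0,0,0,0,0,1],
)

```text
t: 13.5
tool_pos: [0.5759, 0.1769, 0.1245]
ee_rot: [[-0.697, 0.717, 0.001], [0.717, 0.697, -0.001], [-0.002, 0.0, -1.0]]
ft_force: [-0.5, -5.2, 5.8]
finger_gap: 0.0235
gripper_force: 60.6
```

```bash
python3 st.py
```

```text
13.5 [0.57585212 0.17686161 0.12446243] 44.20148777527198 [-0.5 -5.2  5.8] [-0.88  0.02 -0.16]
```

At 42–44° the lateral force and torque rise the way a button in the hole's edge would push, which suggests it popped. I'll turn back and feel for the other side to confirm.

Request:
drive_tool(
  commands=[0,0,0,0,0,2.5,1,0,0,0,0,0,2.5,1,0,0,0,0,0,2.5,1,0,0,0,0,0,0,1],
)

```text
t: 13.9
tool_pos: [0.5755, 0.1775, 0.1244]
ee_rot: [[-0.597, 0.802, 0.001], [0.802, 0.597, 0.0], [-0.0, 0.001, -1.0]]
ft_force: [-2.2, -3.0, 5.7]
finger_gap: 0.0224
gripper_force: 60.7
```

```bash
python3 st.py
```

```text
13.9 [0.57549669 0.17746499 0.12443963] 36.648597162827436 [-2.2 -3.   5.7] [-0.5   0.21 -0.1 ]
```

Request:
drive_tool(
  commands=[0,0,0,0,0,2,1,0,0,0,0,0,2,1,0,0,0,0,0,0,1],
)

```text
t: 14.2
tool_pos: [0.5756, 0.1774, 0.1245]
ee_rot: [[-0.54, 0.842, 0.001], [0.842, 0.54, 0.0], [-0.0, 0.001, -1.0]]
ft_force: [-1.6, -2.7, 7.0]
finger_gap: 0.0233
gripper_force: 60.7
```

```bash
python3 st.py
```

```text
14.2 [0.57555338 0.17740133 0.12445669] 32.66826298710859 [-1.6 -2.7  7. ] [-0.49  0.2  -0.03]
```

Request:
drive_tool(
  commands=[0,0,0,0,0,1,1,0,0,0,0,0,1,1,0,0,0,0,0,0,1],
)

```text
t: 14.5
tool_pos: [0.5755, 0.1773, 0.1244]
ee_rot: [[-0.51, 0.86, 0.001], [0.86, 0.51, -0.0], [-0.001, 0.001, -1.0]]
ft_force: [-1.8, -2.7, 6.3]
finger_gap: 0.023
gripper_force: 60.7
```

```bash
python3 st.py
```

```text
14.5 [0.57554793 0.17733968 0.12444316] 30.697109224533897 [-1.8 -2.7  6.3] [-0.54  0.22  0.04]
```

Request:
drive_tool(
  commands=[0,0,0,0,0,1,1,0,0,0,0,0,1,1,0,0,0,0,0,0,1],
)

```text
t: 14.8
tool_pos: [0.5755, 0.1773, 0.1244]
ee_rot: [[-0.48, 0.877, 0.001], [0.877, 0.48, -0.0], [-0.001, 0.0, -1.0]]
ft_force: [-2.3, -2.8, 6.1]
finger_gap: 0.0234
gripper_force: 60.7
```

```bash
python3 st.py
```

```text
14.8 [0.57552162 0.17728165 0.12442154] 28.69669240841565 [-2.3 -2.8  6.1] [-0.63  0.21  0.06]
```

Request:
drive_tool(
  commands=[0,0,0,0,0,1,1,0,0,0,0,0,1,1,0,0,0,0,0,0,1],
)

```text
t: 15.1
tool_pos: [0.5755, 0.1772, 0.1244]
ee_rot: [[-0.449, 0.893, 0.001], [0.893, 0.449, -0.0], [-0.001, 0.0, -1.0]]
ft_force: [-2.0, -3.2, 6.7]
finger_gap: 0.0234
gripper_force: 60.8
```

```bash
python3 st.py
```

```text
15.1 [0.57547834 0.1772195  0.12442671] 26.69465094333602 [-2.  -3.2  6.7] [-0.59  0.26  0.05]
```

No stop down to 26.7°, so it has not popped yet. The button must lie further on, so I turn forward again past 44°.

Request:
drive_tool(
  commands=[0,0,0,0,0,-4,1,0,0,0,0,0,-4,1,0,0,0,0,0,-4,1,0,0,0,0,0,-3.5,1,0,0,0,0,0,0,1],
)

```text
t: 15.6
tool_pos: [0.5758, 0.177, 0.1245]
ee_rot: [[-0.673, 0.74, 0.001], [0.74, 0.673, -0.001], [-0.001, 0.001, -1.0]]
ft_force: [-0.8, -3.4, 5.7]
finger_gap: 0.0235
gripper_force: 60.7
```

Request:
drive_tool(
  commands=[0,0,0,0,0,-1,1,0,0,0,0,0,-1,1,0,0,0,0,0,0,1],
)

```text
t: 15.9
tool_pos: [0.5759, 0.1769, 0.1245]
ee_rot: [[-0.697, 0.717, 0.001], [0.717, 0.697, -0.001], [-0.002, 0.0, -1.0]]
ft_force: [-1.0, -4.8, 6.1]
finger_gap: 0.0232
gripper_force: 60.6
```

```bash
python3 st.py
```

```text
15.9 [0.57587907 0.17687085 0.12446349] 44.20317687263826 [-1.  -4.8  6.1] [-0.89  0.07 -0.05]
```

Request:
drive_tool(
  commands=[0,0,0,0,0,-1,1,0,0,0,0,0,0,1],
)

```text
t: 16.1
tool_pos: [0.5759, 0.1768, 0.1245]
ee_rot: [[-0.709, 0.705, 0.001], [0.705, 0.709, -0.001], [-0.002, 0.0, -1.0]]
ft_force: [-0.6, -4.8, 4.9]
finger_gap: 0.0236
gripper_force: 60.7
```

```bash
python3 st.py
```

```text
16.1 [0.57585782 0.17680615 0.12446366] 45.191336664206354 [-0.6 -4.8  4.9] [-0.97  0.04 -0.2 ]
```

Request:
drive_tool(
  commands=[0,0,0,0,0,5,1,0,0,0,0,0,5,1,0,0,0,0,0,5,1,0,0,0,0,0,3.5,1,0,0,0,0,0,0,1],
)

```text
t: 16.6
tool_pos: [0.5755, 0.1773, 0.1244]
ee_rot: [[-0.448, 0.894, 0.0], [0.894, 0.448, -0.0], [-0.0, 0.0, -1.0]]
ft_force: [-2.4, -3.4, 6.3]
finger_gap: 0.0233
gripper_force: 60.8
```

Request:
drive_tool(
  commands=[0,0,0,0,0,1,1,0,0,0,0,0,1,1,0,0,0,0,0,0,1],
)

```text
t: 16.9
tool_pos: [0.5753, 0.1773, 0.1244]
ee_rot: [[-0.418, 0.908, 0.0], [0.908, 0.418, -0.0], [-0.0, -0.0, -1.0]]
ft_force: [-2.4, -3.9, 7.4]
finger_gap: 0.0236
gripper_force: 60.8
```

```bash
python3 st.py
```

```text
16.9 [0.57532677 0.17727701 0.12442225] 24.70671640721116 [-2.4 -3.9  7.4] [-0.62  0.36  0.1 ]
```

Request:
drive_tool(
  commands=[0,0,0,0,0,1,1,0,0,0,0,0,1,1,0,0,0,0,0,0,1],
)

```text
t: 17.2
tool_pos: [0.5752, 0.1773, 0.1245]
ee_rot: [[-0.386, 0.922, -0.0], [0.922, 0.386, -0.0], [-0.0, -0.0, -1.0]]
ft_force: [-3.0, -3.1, 6.7]
finger_gap: 0.0232
gripper_force: 60.9
```

```bash
python3 st.py
```

```text
17.2 [0.57521187 0.17731103 0.12445805] 22.72629155075344 [-3.  -3.1  6.7] [-0.62  0.48  0.25]
```

There is a stop on each side, at about 24° and 43°, and the first pass went through 24° freely. So the button is in the hole, centred at about 34°. I'll centre there, ease off and let go.

Request:
drive_tool(
  commands=[0,0,0,0,0,-4,1,0,0,0,0,0,-4,1,0,0,0,0,0,-3.3,1,0,0,-0.06,0,0,0,1,0,0,0,0,0,0,1],
  newtons=20,
)

```text
t: 17.7
tool_pos: [0.5748, 0.1776, 0.1245]
ee_rot: [[-0.558, 0.83, -0.001], [0.83, 0.558, 0.0], [0.001, -0.001, -1.0]]
ft_force: [0.3, -0.8, 0.5]
finger_gap: 0.0232
gripper_force: 60.0
```

```bash
python3 st.py
```

```text
17.7 [0.5747898  0.17757887 0.12448218] 33.93478034182906 [ 0.3 -0.8  0.5] [-0.25  0.03  0.01]
```

Request:
drive_tool(
  commands=[0,0,0,0,0,0,0.6,0,0,0,0,0,0,0.4,0,0,0,0,0,0,0.2,0,0,0,0,0,0,0,0,0,0,0,0,0,0],
)

```text
t: 18.2
tool_pos: [0.5752, 0.1775, 0.1248]
ee_rot: [[-0.559, 0.829, -0.0], [0.829, 0.559, 0.0], [0.0, 0.0, -1.0]]
ft_force: [0.1, 0.2, 0.0]
finger_gap: 0.0853
gripper_force: 0.0
```

Request:
drive_tool(
  commands=[0,0,-0.3,0,0,0,0,0,0,-0.8,0,0,0,0,0,0,-1,0,0,0,0,0,0,-1,0,0,0,0,0,0,-0.9,0,0,0,0],
)

```text
t: 18.7
tool_pos: [0.5755, 0.1774, 0.2269]
ee_rot: [[-0.559, 0.829, 0.001], [0.829, 0.559, 0.0], [-0.001, 0.001, -1.0]]
ft_force: [-0.3, 0.4, 0.8]
finger_gap: 0.0855
gripper_force: 0.0
```

Request:
drive_tool(
  commands=[-0.8,-0.8,0,0,0,0,0,-0.8,-0.8,0,0,0,0,0,-0.8,-0.8,0,0,0,0,0,-0.8,-0.8,0,0,0,0,0,0,0,0,0,0,0,0],
)

```text
t: 19.2
tool_pos: [0.5535, 0.0637, 0.2255]
ee_rot: [[-0.556, 0.831, 0.001], [0.831, 0.556, -0.001], [-0.001, -0.0, -1.0]]
ft_force: [-0.1, 0.7, 0.7]
finger_gap: 0.0857
gripper_force: 0.0
```

```bash
python3 - <<'E'
from h import *
s=snap('scene','z.png');P=cloud(s);b=snap('side')
m=(np.hypot(P[...,0]-.575,P[...,1]-.177)<.09)&(P[...,2]>.14)&(P[...,2]<.165)
q=P[m];print(np.median(q[:,2]),m.sum(),cv2.minAreaRect(q[:,:2].astype(np.float32)))
cv2.imwrite('pics/y.png',np.hstack([cv2.resize(s['color'][170:280,350:450],(409,450),interpolation=2),cv2.resize(b['color'][150:260,230:325],(389,450),interpolation=2)])[:,:,::-1])
E
python3 st.py
```

```text
0.15566289805674116 935 ((0.5739112496376038, 0.17581264674663544), (0.02802964858710766, 0.15122094750404358), 34.323665618896484)
19.3 [0.55384577 0.06611984 0.22544466] 33.925986424829496 [ 0.9 -0.1  0.1] [-0.03  0.03  0.02]
```

View pics/y.png

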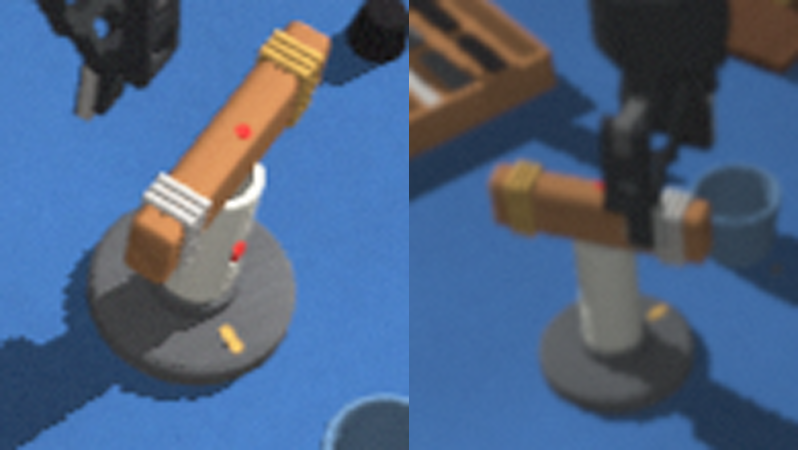

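The bar is seated: its top measures 0.1557 m against 0.156 m expected, and its yaw is 34°. The red button fills the hole at (238,250) in the crop, and the gripper is clear. Handing in.

```bash
python3 -c "
from rig import manip
print(manip.hand_in())"
```

```text
the job is handed in; nothing more can be done
None
```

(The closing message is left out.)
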